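Sort the odds and ends on the prep table into caddy, pen tray and clip rack

TASK

Tidy the prep table before opening: stand the salt shaker and the pepper jar upright in the steel condiment caddy, one in each bay, and keep them from tipping over on the way. Lay the marker pen flat in the long wooden pen tray, and put both bag clips crosswise on the sloped steel rack so that they end up lying at its low end, the first against the lip and the other right behind it.

Things in the scene. Friction and masses are not known exactly. Their poses are not given: they have to be found in the camera images.
- salt_shaker: Salt shaker: clear waisted body with a domed grey cap, standing upright, 44 mm in diameter, 90 mm high; the body reaches up to about 70 mm, the cap above is 34 mm wide. Origin: centre of its underside, z up. About 0.1 kg. It can be gripped round the body 45 to 65 mm above its foot.
- pepper_jar: Pepper jar: straight clear spice jar with a white cap, standing upright, 47 mm in diameter, 98 mm high. Origin: centre of its underside, z up. About 0.1 kg. It can be gripped 45 to 70 mm above its foot.
- marker_pen: Marker pen, white with a red cap, lying flat: 135 mm long (along its own y), 17 mm thick. Origin: the underside below its middle, on the table at the start (it turns with the pen if that rolls). About 20 g.
- clip_1: Purple plastic bag clip, a straight bar lying flat: 72 long (along its own y) x 15 wide (its x) x 12 mm high, 15 g. Origin: centre of its underside, on the table at the start.
- clip_2: Blue plastic bag clip, a straight bar lying flat: 72 long (along its own y) x 15 wide (its x) x 12 mm high, 15 g. Origin: centre of its underside, on the table at the start. Same as the purple one in all but colour; either may go first.
- caddy: Condiment caddy, a low open steel box fixed to the table, 90 (x) x 166 (y) x 34 mm high (rim 37), walls and floor 4 mm, one partition across its middle. Origin: centre of its underside. Its two bays, 82 (x) x 77 (y) mm inside, are centred at x = 0, y = +41 and -41 mm in its own frame. Either shaker may have either bay.
- pen_tray: Pen tray, a shallow wooden tray fixed to the table, 85 (x) x 168 (y) x 16 mm high, walls and floor 5 mm thick, inside 75 x 158 mm. Origin: centre of its underside; the pen lies along its y axis, at its centre to within about 20 mm.
- clip_rack: Fixed slippery steel clip rack: ramp 100 mm wide (y), rising 25 degrees to its +x; side walls, and a lip at the low -x end, 18 mm above the ramp. Origin: under its centre at table height. Ramp surface 30 mm above that at x=0, 10 mm at x=-43 mm (lip), 49 mm at x=41 mm. A clip let go crosswise (along y) over the upper half slides down to the lip or the clip there; middles end near x=-37 and -23 mm.
Mind the look-alikes: they are no part of the job. What is shaped like the salt_shaker but pink is not meant.

How it is judged:
At the end, for the whole second after the job is handed in: Salt and pepper stand upright (0.12 rad), one in each caddy bay; the marker lies flat in the pen tray within 20 mm of its centre lengthwise and 0.4 rad of its line; both clips lie crosswise (0.35 rad) low on the ramp, middles at x under -14 mm, one at the lip (under -31); all at rest (((x of salt_shaker in the frame of caddy between -0.03 and 0.03 m and y of salt_shaker in the frame of caddy between 0.018 and 0.068 m and x of pepper_jar in the frame of caddy between -0.03 and 0.03 m and y of pepper_jar in the frame of caddy between -0.068 and -0.018 m) or (x of salt_shaker in the frame of caddy between -0.03 and 0.03 m and y of salt_shaker in the frame of caddy between -0.068 and -0.018 m and x of pepper_jar in the frame of caddy between -0.03 and 0.03 m and y of pepper_jar in the frame of caddy between 0.018 and 0.068 m)) and angle between each of salt_shaker, pepper_jar's own z axis and vertical below 0.12 rad and z of each of salt_shaker, pepper_jar in the frame of caddy below 0.012 m and x of marker_pen in the frame of pen_tray between -0.036 and 0.036 m and y of marker_pen in the frame of pen_tray between -0.02 and 0.02 m and z of marker_pen in the frame of pen_tray below 0.026 m and angle between marker_pen's own y axis and vertical between 1.5 and 1.642 rad and angle between the y axis of marker_pen and the y axis of pen_tray, either way round below 0.4 rad and x of clip_1 in the frame of clip_rack between -0.055 and -0.014 m and y of clip_1 in the frame of clip_rack between -0.03 and 0.03 m and z of each of clip_1, clip_2 in the frame of clip_rack below 0.034 m and angle between the y axis of each of clip_1, clip_2 and the y axis of clip_rack, either way round below 0.35 rad and x of clip_2 in the frame of clip_rack between -0.055 and -0.014 m and y of clip_2 in the frame of clip_rack between -0.03 and 0.03 m and x of any of clip_1, clip_2 in the frame of clip_rack below -0.031 m and linear speed of each of salt_shaker, pepper_jar, marker_pen, clip_1, clip_2 below 0.02 m/s); the robot touches nothing.
It fails at once if the salt shaker or the pepper jar is tipped over (angle between any of salt_shaker, pepper_jar's own z axis and vertical above 1 rad).
It also fails if it takes over 128 s, if anything falls off the work surface, if the arm or the gripper's body presses on something with over 40 N, if the wrist force passes 120 N, or if a joint passes its speed limit or range.

ROBOT

A 7-joint arm with a two-finger parallel gripper is mounted at the origin on the work surface; the furniture and walls round the work are solid. World frame = base frame: x ahead of the robot, y to its left, z up, the work surface at z = 0. Lengths are in m, angles in rad, forces in N, time in s.
With the tool pointing down it reaches from about 0.425 to 0.875 m from the base axis. Payload 4.7 kg.
Tool frame: the origin (TCP) lies on the centre line of the jaws, within the pads' length; the fingertips stand 19 mm ahead of it and the grasp point (between the pads) is the TCP; z points along the fingers, y is the line along which they close (so a half turn about z gives the same grasp; the last joint's range is limited). The gripper opens to 87 mm and grips with 3 to 60 N. Pads are 19 mm wide; open, the fingers measure 117 mm over their backs; the gripper's body (75 mm by 190 mm) begins 51 mm behind the grasp point.
Start: joints at [-1.183, 0.321, -0.07, 1.45, 0.023, 1.371, -0.057], TCP at [0.237, 0.605, 0.242] pointing down, gripper open.
Joint ranges: [-2.86, 2.86], [-0.3, 2.09], [-1.38, 1.24], [0.06, 2.45], [-1.56, 4.7], [0.09, 2.05], [-2.69, 2.69]. Speed limits (rad/s): [2.57, 2.57, 3.14, 3.14, 3.14, 3.14, 3.14].

INTERFACE

Orientations are given as a 3x3 rotation matrix whose columns are the frame's x, y, z axes.
In Python, from cell import readout, imaging, workorder, models gives the robot as it stands.
- The arm moves only by the tool jog_arm, never from a script. Its argument "deltas" is a list of rows, each a list of 7 numbers: the shift along the tool's x, y, z in mm, then the turn, a rotation vector about the tool's x, y, z in degrees, then the closure, from 0 (fully open) to 1 (shut). In form: [[dx, dy, dz, rx, ry, rz, grip], ...]. A call has 1 to 12 rows; each row is the pose to reach, as a shift and turn from the pose commanded when the call began, along the tool's axes at that moment; what a row does not reach only later rows make up. A row lasts 1/12 s, in which the tool goes at most 41.7 mm and 7.16 degrees, less where a joint would pass 70% of its speed; a pose out of reach is approached as far as the arm can. A call with a gripper value outside its range is refused whole. The fingers move at their own pace and stop on an object; "force" is the grip in N (left out, the last holds). Time passes only in rows, so rows that repeat a pose let the fingers close. It gives the time, the measured TCP pose, the force, the opening and the grip force at its end, in the units of the state.
- readout.get_obs(): the state, without advancing time (a new reading comes with each control period).
- imaging.grab_frame(name): name is "scene" or "top" or "wrist"; returns (picture, depth): 384x512x3 uint8, red, green, blue; 384x512 float32, m along the optical axis (not along the pixel's ray), 0 where there is no reading.
- imaging.camera_params(name): a dict with "K" (3x3 intrinsics, pixels), "world_from_camera" (4x4, takes a point from camera to world coordinates). Camera axes: x right, y up, looking along -z (the intrinsics and any distortion apply to the point x, -y, -z); pixel columns grow to the right and rows downward; lengths in m; the calibration is good to about 2 mm. A picture is of the moment at which its call begins: read the wrist's pose just before it. camera_params takes no time and is no camera call; for the wrist camera it gives the pose at the moment of the call.
- workorder.sign_off(): hands the job in; it is judged then, once.
Trained networks look in the newest picture that a camera, given by its name, has taken for a name from the list of things; names that differ only in an ending like _2 or _b are one class to them, and where a whole thing is asked for, a point or a joint stands for the part that bears it (a point fixed in the world has none). Each returns a list of dicts, best first, with "conf" (0 to 1); they miss things now and then, are a little off and sometimes report something else, mostly with a low value. They report only what shows in the picture. A call takes as long as a camera call. They do not tell look-alikes from the thing itself.
- models.recognise(query, camera): "point" ([x, y, z] in m, in world coordinates, good to about 4 mm: the middle of the surface that is visible of it).
- models.spot_point(query, camera): "point" ([x, y, z] in m, in world coordinates, good to about 4 mm: a listed point, or the origin of a listed thing).
The state is a dict: "time": time; "q": joint angles; "dq": joint speeds; "joint_efforts": joint torques, N m; "eef_pos": TCP position; "tool_rot": TCP orientation; "wrist_force": force on the tool from outside, world axes, zero at the start; "moment": the same for the moment, N m; "width": finger opening in m; "gripper_force": force on a finger pad.
Only numpy, scipy, OpenCV 4.12 (cv2) and the standard library are available. Lean on these libraries where they do the work, as an engineer would, in place of code of your own. Each camera call takes 0.05 s, during which the arm holds its last target. There are 200 camera calls.

## Working session

There is one attempt and no reset: what is moved stays moved. The work goes in short steps, Python scripts to look and compute and a tool call to move; the robot and the scene stay as the last step left them, time stands still between calls to the robot, and variables do not carry over. Pictures are saved under pics/ and viewed, at most 14 in all, crops included, and the job is handed in when it is done.

Besides the shell and the picture viewer there is one more tool, called after "Emit:" as name([rows], argument=value, ...), one row to a line, values as JSON. jog_arm: Moves the arm, as the interface text tells. Its arguments: {"type":"object","properties":{"deltas":{"type":"array"},"force":{"type":"number"}},"required":["deltas"]}

```bash
ls; mkdir -p pics; python3 - <<'E'
from cell import readout, imaging, models
import cv2, numpy as np
o=readout.get_obs(); print(o['time'],o['eef_pos'],np.round(o['tool_rot'],3).tolist(),o['width'])
for c in ('scene','top'):
    p,d=imaging.grab_frame(c); cv2.imwrite(f'pics/{c}0.png',p[...,::-1]); np.save(f'{c}_d.npy',d); np.save(f'{c}_p.npy',p)
    P=imaging.camera_params(c); print(c,np.round(P['K'],1).tolist(),np.round(P['world_from_camera'],3).tolist(),[k for k in P])
    for q in 'salt_shaker pepper_jar marker_pen clip_1 caddy pen_tray clip_rack'.split():
        print(q,[(np.round(r['point'],3).tolist(),round(r['conf'],2)) for r in models.spot_point(q,c)][:4])
E
```

```text
pics
0.0 [0.2371732  0.60461537 0.24045877] [[-0.931, 0.365, -0.001], [0.365, 0.931, -0.002], [-0.0, -0.002, -1.0]] 0.08708001813124881
scene [[352.5, 0.0, 250.4], [0.0, 352.5, 191.6], [0.0, 0.0, 1.0]] [[-0.52, 0.441, -0.732, -0.289], [-0.854, -0.284, 0.436, 0.637], [-0.016, 0.851, 0.524, 0.54], [0.0, 0.0, 0.0, 1.0]] ['K', 'world_from_camera']
salt_shaker [([0.266, 0.499, -0.002], 0.62), ([0.418, 0.13, -0.004], 0.57)]
pepper_jar [([0.406, 0.245, 0.004], 0.82)]
marker_pen [([0.423, 0.002, 0.002], 0.75)]
clip_1 [([0.416, -0.113, 0.0], 0.62), ([0.409, 0.36, -0.001], 0.48)]
caddy [([0.564, 0.114, -0.005], 0.69)]
pen_tray [([0.556, -0.079, 0.002], 0.91)]
clip_rack [([0.56, 0.321, 0.002], 0.76)]
top [[419.0, 0.0, 258.1], [0.0, 419.0, 193.5], [0.0, 0.0, 1.0]] [[0.005, 0.988, -0.152, 0.23], [-1.0, 0.008, 0.022, 0.212], [0.023, 0.152, 0.988, 1.101], [0.0, 0.0, 0.0, 1.0]] ['K', 'world_from_camera']
salt_shaker [([0.415, 0.131, -0.003], 0.74), ([0.262, 0.505, -0.0], 0.54)]
pepper_jar [([0.411, 0.243, 0.002], 0.67)]
marker_pen [([0.423, 0.004, -0.003], 0.64), ([0.563, 0.318, 0.001], 0.43)]
clip_1 [([0.416, -0.114, -0.0], 0.69), ([0.407, 0.36, 0.004], 0.41)]
caddy [([0.561, 0.113, 0.001], 0.71)]
pen_tray [([0.549, -0.073, -0.003], 0.83)]
clip_rack [([0.56, 0.318, 0.001], 0.82)]
```

View pics/scene0.png

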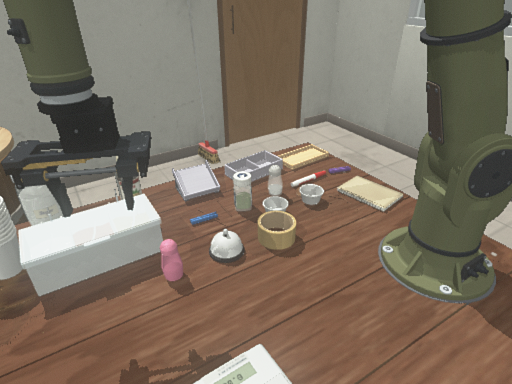

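View pics/top0.png

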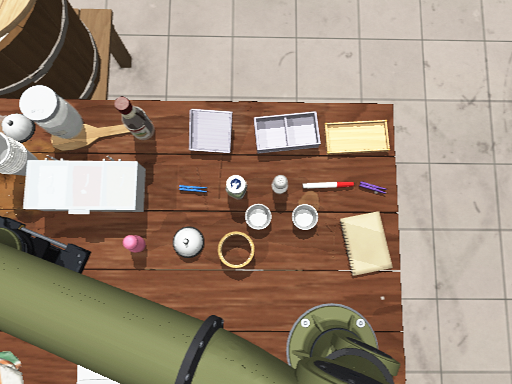

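The scene view shows the salt at (275,180), pepper at (243,192), blue clip at (204,218), pen at (310,179), purple clip at (339,170) and the pink decoy at (171,260). The top view shows the rack at (210,130), caddy at (287,131), tray at (357,136), pen at (328,184), purple clip at (373,187), blue clip at (193,188), salt at (280,184) and pepper at (236,186).

```bash
cat > h.py <<'E'
import numpy as np, cv2
from cell import readout, imaging, models
def cloud(d,P):
    K=P['K'];T=P['world_from_camera'];v,u=np.mgrid[:d.shape[0],:d.shape[1]]
    p=np.stack([(u-K[0,2])/K[0,0]*d,-(v-K[1,2])/K[1,1]*d,-d],-1)
    w=p@T[:3,:3].T+T[:3,3]; w[d==0]=np.nan; return w
def rect(w,m,n=''):
    pts=w[m]; pts=pts[~np.isnan(pts[:,0])]
    (c,s,a)=cv2.minAreaRect((pts[:,:2]*1000).astype(np.float32))
    e=np.cov(pts[:,:2].T); ev,V=np.linalg.eigh(e); 
    print(n,len(pts),'mid',np.round(np.array(c)),'size',np.round(s),'ang',round(a,1),'pca long axis deg',round(np.degrees(np.arctan2(V[1,1],V[0,1]))%180,1),'mean',np.round(pts.mean(0)*1000,1),'z5/50/95',np.round(np.percentile(pts[:,2],[5,50,95])*1000,1))
E
python3 - <<'E'
from h import *
for c in ('top','scene'):
    d=np.load(c+'_d.npy');p=np.load(c+'_p.npy').astype(int);w=cloud(d,imaging.camera_params(c))
    x,y,z=np.moveaxis(w,-1,0); R,G,B=np.moveaxis(p,-1,0)
    print(c,'table z',np.nanmedian(z[(x>.46)&(x<.5)&(y>-.1)&(y<.3)])*1000)
    box=lambda x0,x1,y0,y1,h:(x>x0)&(x<x1)&(y>y0)&(y<y1)&(z>h)
    rect(w,box(.38,.45,.1,.16,.012),'salt');rect(w,box(.37,.45,.21,.28,.012),'pepper')
    rect(w,box(.38,.45,.1,.16,.075),'saltcap');rect(w,box(.37,.45,.21,.28,.09),'peppercap')
    rect(w,box(.39,.46,-.07,.08,.006),'pen');rect(w,box(.37,.46,-.16,-.075,.005),'purple');rect(w,box(.37,.44,.31,.41,.005),'blue')
    rect(w,box(.49,.65,.02,.215,.03),'caddy rim');rect(w,box(.48,.65,-.18,.01,.011),'tray rim');rect(w,box(.48,.65,.24,.4,.005),'rack')
    if c=='top':
        for Y in(.30,.32,.34):
            m=(abs(y-Y)<.004)&(x>.49)&(x<.65); o=np.argsort(x[m]); print('rack profile',[(round(a*1000),round(b*1000)) for a,b in zip(x[m][o][::3],z[m][o][::3])])
E
```

```text
top table z -1.1698891374819498
salt 248 mid [414. 133.] size [39. 36.] ang 44.5 pca long axis deg 66.2 mean [411.5 134.8  70.1] z5/50/95 [32.9 81.3 90.4]
pepper 393 mid [406. 244.] size [46. 44.] ang 64.8 pca long axis deg 43.3 mean [401.9 243.4  86.3] z5/50/95 [ 32.2  97.3 100.6]
saltcap 152 mid [417. 134.] size [32. 33.] ang 44.7 pca long axis deg 31.9 mean [416.  134.7  85.3] z5/50/95 [77.3 86.1 91.1]
peppercap 276 mid [407. 244.] size [44. 44.] ang 89.9 pca long axis deg 1.5 mean [406.6 244.3  98.1] z5/50/95 [ 94.7  98.2 100.8]
pen 272 mid [422.   3.] size [ 16. 133.] ang 2.5 pca long axis deg 92.5 mean [421.4   3.6  14.3] z5/50/95 [ 9.8 14.5 18.2]
purple 131 mid [ 420. -111.] size [84. 25.] ang 63.0 pca long axis deg 72.1 mean [ 417.7 -114.4   10.6] z5/50/95 [ 6.8 10.8 13.9]
blue 122 mid [415. 359.] size [71. 25.] ang 89.0 pca long axis deg 86.5 mean [409.9 362.6  10.1] z5/50/95 [ 5.9 10.3 14. ]
caddy rim 396 mid [562. 113.] size [ 92. 167.] ang 6.5 pca long axis deg 96.3 mean [562.4 113.2  35.8] z5/50/95 [31.1 36.  39.8]
tray rim 395 mid [555. -78.] size [ 87. 169.] ang 3.8 pc
[... 2698 characters left out ...]
axis deg 92.6 mean [419.9  10.9  12.8] z5/50/95 [ 7.2 13.4 16.7]
purple 76 mid [ 418. -114.] size [69. 18.] ang 75.5 pca long axis deg 73.7 mean [ 416.9 -113.6    9.7] z5/50/95 [ 5.5 10.3 12.6]
blue 133 mid [410. 362.] size [72. 17.] ang 83.4 pca long axis deg 86.6 mean [409.1 364.6   9.8] z5/50/95 [ 5.6 10.3 12.5]
caddy rim 266 mid [562. 117.] size [ 95. 169.] ang 6.3 pca long axis deg 88.0 mean [566.7 109.3  34.4] z5/50/95 [30.3 34.9 37.9]
tray rim 200 mid [556. -75.] size [ 90. 170.] ang 3.3 pca long axis deg 100.0 mean [552.7 -78.3  14.6] z5/50/95 [11.3 14.7 17.5]
rack 1186 mid [558. 317.] size [109. 106.] ang 86.5 pca long axis deg 88.0 mean [558.7 317.   32.2] z5/50/95 [12.7 31.3 52.5]
```

```bash
cat >> h.py <<'E'
from scipy.spatial.transform import Rotation as Ro
def tool(yaw,tilt=0):  # yaw: world angle of tool y (deg); tilt leans the tool axis towards tool +y
    return Ro.from_euler('z',yaw,degrees=True).as_matrix()@np.array([[0,1,0],[1,0,0],[0,0,-1.]])@Ro.from_euler('x',tilt,degrees=True).as_matrix()
def go(*targets):  # each (x,y,z mm,yaw[,tilt]); each printed from the previous one
    o=readout.get_obs(); p=o['eef_pos']*1000; R=o['tool_rot']; print('t',round(o['time'],2),'at',np.round(p,1),'yaw',round(np.degrees(np.arctan2(R[1,1],R[0,1])),1))
    for t in targets:
        T=tool(*t[3:]); print(t,'->',np.round(R.T@(np.array(t[:3])-p),1),np.round(np.degrees(Ro.from_matrix(R.T@T).as_rotvec()),1)); p=np.array(t[:3]);R=T
def wrist(n=None):
    P=imaging.camera_params('wrist'); p,d=imaging.grab_frame('wrist')
    if n: cv2.imwrite(f'pics/{n}.png',p[...,::-1])
    return cloud(d,P),p
E
python3 - <<'E'
from h import *
print(np.round(tool(0,-25)[:,2],2), np.round(tool(0,25)[:,2],2))
go((410,361,240,-3.5),(410,361,160,-3.5),(410,361,22,-3.5))
E
```

```text
[ 0.42  0.   -0.91] [-0.42  0.   -0.91]
t 0.8 at [237.4 605.1 241.6] yaw 68.6
(410, 361, 240, -3.5) -> [-249.9 -164.2    1.6] [ 0.  -0.  72.1]
(410, 361, 160, -3.5) -> [ 0.  0. 80.] [0. 0. 0.]
(410, 361, 22, -3.5) -> [  0.   0. 138.] [0. 0. 0.]
```

Emit:
jog_arm([
  [-250,-164,0,0,0,72,0],
  [-250,-164,0,0,0,72,0],
  [-250,-164,0,0,0,72,0],
  [-250,-164,0,0,0,72,0],
  [-250,-164,0,0,0,72,0],
  [-250,-164,0,0,0,72,0],
  [-250,-164,0,0,0,72,0],
  [-250,-164,0,0,0,72,0],
  [-250,-164,0,0,0,72,0],
  [-250,-164,80,0,0,72,0],
  [-250,-164,80,0,0,72,0],
  [-250,-164,80,0,0,72,0],
])

```text
time: 1.8
eef_pos: [0.4066, 0.3576, 0.1547]
tool_rot: [[0.06, 0.998, -0.009], [0.998, -0.06, -0.009], [-0.01, -0.008, -1.0]]
wrist_force: [-2.4, -0.9, -1.1]
width: 0.0868
gripper_force: 0.0
```

```bash
python3 - <<'E'
from h import *
w,p=wrist('w1'); x,y,z=np.moveaxis(w,-1,0)
rect(w,(abs(x-.41)<.04)&(abs(y-.361)<.06)&(z>.006)&(z<.03),'blue')
rect(w,(abs(x-.56)<.1)&(abs(y-.318)<.07)&(z>.006),'rack')
print(np.nanmin(w.reshape(-1,3),0),np.nanmax(w.reshape(-1,3),0)); go((410,361,22,-3.5))
E
```

```text
blue 690 mid [409. 362.] size [71. 13.] ang 85.4 pca long axis deg 85.6 mean [409.  366.3  10.4] z5/50/95 [ 9.2 10.4 11.6]
rack 12672 mid [531. 332.] size [ 93. 158.] ang 81.4 pca long axis deg 162.7 mean [525.5 352.3 102.3] z5/50/95 [ 12.2  43.1 238. ]
[ 0.12233302 -0.01548907 -0.74811557] [1.33560365 0.54063069 0.25747677]
t 1.85 at [407.9 359.  158.2] yaw -3.4
(410, 361, 22, -3.5) -> [  3.    2.7 136.1] [-0.3  0.4  0.1]
```

View pics/w1.png

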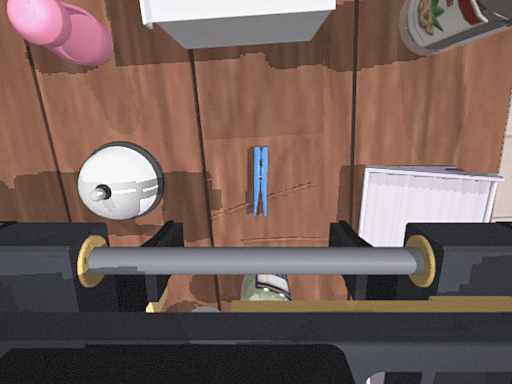

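The wrist view shows the blue clip at (261,180), centred between the fingers. It measures (409,362), 10 to 12 mm high, which matches. Next I grip it.

Emit:
jog_arm([
  [0,0,35,0,0,1,0.4],
  [0,0,70,0,0,1,0.4],
  [0,0,105,0,0,1,0.4],
  [1,-1,125,0,0,1,0.4],
  [1,-1,135,0,0,1,0.4],
  [1,-1,138,0,0,1,0.4],
  [1,-1,138,0,0,1,0.4],
  [1,-1,138,0,0,1,1],
  [1,-1,138,0,0,1,1],
  [1,-1,138,0,0,1,1],
  [1,-1,138,0,0,1,1],
  [1,-1,138,0,0,1,1],
], force=15)

```text
time: 2.85
eef_pos: [0.4096, 0.3625, 0.0243]
tool_rot: [[0.077, 0.997, 0.001], [0.997, -0.077, 0.001], [0.001, 0.001, -1.0]]
wrist_force: [-0.7, -0.5, 0.4]
width: 0.0268
gripper_force: 0.0
```

Emit:
jog_arm([
  [0,0,0,0,0,0,1],
  [0,0,0,0,0,0,1],
  [0,0,0,0,0,0,1],
  [0,0,0,0,0,0,1],
  [0,0,-20,0,0,0,1],
  [0,0,-50,0,0,0,1],
  [0,0,-80,0,0,0,1],
  [0,0,-98,0,0,0,1],
  [0,0,-98,0,0,0,1],
  [0,0,-98,0,0,0,1],
])

```text
time: 3.68
eef_pos: [0.4098, 0.3627, 0.1225]
tool_rot: [[0.077, 0.997, 0.002], [0.997, -0.077, 0.002], [0.002, 0.001, -1.0]]
wrist_force: [-0.1, -0.2, -1.2]
width: 0.0146
gripper_force: 15.0
```

```bash
python3 - <<'E'
from h import *
w,p=wrist('w2'); x,y,z=np.moveaxis(w,-1,0); o=readout.get_obs(); print(o['width'])
B=(p[...,2].astype(int)>p[...,0]+50); 
rect(w,B&(abs(x-.41)<.05)&(abs(y-.361)<.07)&(z<.15),'blue')
# rack centre estimates: x=560,y=318,yaw -3.5; target local x=+15
c,s=np.cos(np.radians(-3.5)),np.sin(np.radians(-3.5))
a=np.radians(25); 
for lx in (15,):
  # clip bottom 8 mm above ramp along normal, TCP 19+? above clip bottom (TCP was 22 above table)
  h=22+6; L=np.array([lx-h*np.sin(a),0,30+lx*np.tan(a)+h*np.cos(a)])
  W=(560+c*L[0],318+s*L[0],L[2]); print(W)
  go((*[round(v) for v in W[:2]],130,-3.5,-25),(*[round(v) for v in W],-3.5,-25))
E
```

```text
0.014535247071703528
blue 1424 mid [411. 362.] size [72. 17.] ang 85.9 pca long axis deg 85.9 mean [409.9 373.7 108.3] z5/50/95 [107.9 109.2 110.2]
(np.float64(563.1607821585533), np.float64(317.80667828145795), np.float64(62.37123290935118))
t 3.73 at [409.  362.  121.1] yaw -4.4
(563, 318, 130, -3.5, -25) -> [-32.  156.9  -8.9] [-25.    0.2  -0.9]
(563, 318, 62, -3.5, -25) -> [  0.  -28.7  61.6] [0. 0. 0.]
```

Emit:
jog_arm([
  [-8,30,-12,0,0,-1,1],
  [-16,65,-12,-6,0,-1,1],
  [-24,100,-10,-12,0,-1,1],
  [-32,130,-9,-18,0,-1,1],
  [-32,150,-9,-25,0,-1,1],
  [-32,157,-9,-25,0,-1,1],
  [-32,157,5,-25,0,-1,1],
  [-32,157,25,-25,0,-1,1],
  [-32,157,45,-25,0,-1,1],
  [-32,157,55,-25,0,-1,1],
  [-32,157,59,-25,0,-1,1],
  [-32,157,59,-25,0,-1,1],
])

```text
time: 4.73
eef_pos: [0.5627, 0.3177, 0.061]
tool_rot: [[0.06, 0.906, 0.419], [0.998, -0.052, -0.031], [-0.006, 0.42, -0.908]]
wrist_force: [0.2, -0.8, -0.4]
width: 0.0149
gripper_force: 15.0
```

```bash
python3 - <<'E'
from h import *
w,p=wrist('w3'); o=readout.get_obs(); print(o['width'],o['wrist_force']); go((563,318,62,-3.5,-25))
x,y,z=np.moveaxis(w,-1,0);B=(p[...,2].astype(int)>p[...,0]+50); rect(w,B&(z<.15)&(abs(y-.318)<.06),'blue')
E
```

```text
0.01496169839190114 [ 0.50273091  0.51064774 -0.3267693 ]
t 4.78 at [563.4 318.2  62.3] yaw -3.3
(563, 318, 62, -3.5, -25) -> [-0.2 -0.4  0.1] [-0.1  0.2  0.2]
blue 14598 mid [1378.  318.] size [1741.  120.] ang 0.0 pca long axis deg 179.0 mean [ 811.3  338.8 -146.4] z5/50/95 [-744.1   28.4   52.3]
```

View pics/w3.png

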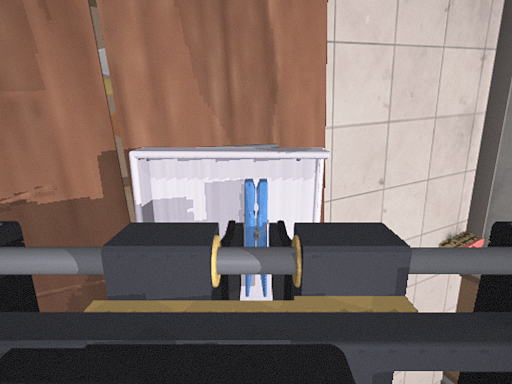

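The clip lies crosswise over the ramp at (255,240). I release it and back off along the tool axis.

Emit:
jog_arm([
  [0,0,0,0,0,0,0.65],
  [0,0,0,0,0,0,0.65],
  [0,0,0,0,0,0,0.65],
  [0,0,0,0,0,0,0.65],
  [0,0,-10,0,0,0,0.65],
  [0,0,-25,0,0,0,0.65],
  [0,0,-60,0,0,0,0.6],
  [0,0,-100,0,0,0,0.5],
  [0,0,-100,7,0,0,0],
  [0,0,-100,14,0,0,0],
  [0,0,-100,21,0,0,0],
  [0,0,-100,25,0,0,0],
])

```text
time: 5.78
eef_pos: [0.523, 0.3215, 0.1564]
tool_rot: [[0.06, 0.998, -0.001], [0.998, -0.06, 0.001], [0.001, -0.002, -1.0]]
wrist_force: [0.4, -0.5, 0.1]
width: 0.0602
gripper_force: 0.0
```

```bash
python3 - <<'E'
from h import *
go((407,245,200,0),(407,245,60,0)); p,d=imaging.grab_frame('top'); w=cloud(d,imaging.camera_params('top'))
q=p.astype(int); rect(w,(q[...,2]>q[...,0]+60)&(w[...,0]>.48)&(w[...,0]<.65)&(abs(w[...,1]-.32)<.06),'blue')
print([(np.round(r['point'],3).tolist(),round(r['conf'],2)) for r in models.spot_point('clip_2','top')])
E
```

```text
t 5.78 at [523.  321.5 156.4] yaw -3.5
(407, 245, 200, 0) -> [ -83.3 -111.2  -43.5] [-0.1 -0.  -3.5]
(407, 245, 60, 0) -> [  0.   0. 140.] [0. 0. 0.]
  avg = a.mean(axis, **keepdims_kw)
  ret = um.true_divide(
h.py:10: RuntimeWarning: Degrees of freedom <= 0 for slice
  e=np.cov(pts[:,:2].T); ev,V=np.linalg.eigh(e);
  c *= np.true_divide(1, fact)
  c *= np.true_divide(1, fact)
h.py:11: RuntimeWarning: Mean of empty slice.
  print(n,len(pts),'mid',np.round(np.array(c)),'size',np.round(s),'ang',round(a,1),'pca long axis deg',round(np.degrees(np.arctan2(V[1,1],V[0,1]))%180,1),'mean',np.round(pts.mean(0)*1000,1),'z5/50/95',np.round(np.percentile(pts[:,2],[5,50,95])*1000,1))
Traceback (most recent call last):
  File "h.py", line 11, in rect
    print(n,len(pts),'mid',np.round(np.array(c)),'size',np.round(s),'ang',round(a,1),'pca long axis deg',round(np.degrees(np.arctan2(V[1,1],V[0,1]))%180,1),'mean',np.round(pts.mean(0)*1000,1),'z5/50/95',np.round(np.percentile(pts[:,2],[5,50,95])*1000,1))
                                                                                                                                                                                                                    ~~~~~~~~~~~~~^^^^^^^^^^^^^^^^^^^^
IndexError: index -1 is out of bounds for axis 0 with size 0
```

The arm hides the rack from the top camera. I move above the pepper and check from there.

Emit:
jog_arm([
  [-15,-20,-20,0,0,0,0],
  [-35,-50,-43,0,0,-3.5,0],
  [-55,-80,-43,0,0,-3.5,0],
  [-83,-111,-43,0,0,-3.5,0],
  [-83,-111,-43,0,0,-3.5,0],
  [-83,-111,-43,0,0,-3.5,0],
])

```text
time: 6.33
eef_pos: [0.4033, 0.244, 0.1968]
tool_rot: [[-0.002, 1.0, 0.0], [1.0, 0.002, -0.002], [-0.002, 0.0, -1.0]]
wrist_force: [0.3, 0.2, 0.5]
width: 0.0868
gripper_force: 0.0
```

```bash
python3 - <<'E'
from h import *
go((407,245,60,0)); p,d=imaging.grab_frame('top'); w=cloud(d,imaging.camera_params('top'))
q=p.astype(int); m=(q[...,2]>q[...,0]+60)&(w[...,0]>.48)&(w[...,0]<.65)&(abs(w[...,1]-.32)<.06)
print(m.sum()); m.sum()>5 and rect(w,m,'blue top')
print([(np.round(r['point'],3).tolist(),round(r['conf'],2)) for r in models.spot_point('clip_2','top')])
w,p=wrist('w4'); x,y,z=np.moveaxis(w,-1,0); q=p.astype(int); m=(q[...,2]>q[...,0]+60)&(x>.48)&(x<.65)&(abs(y-.32)<.06)
print(m.sum()); m.sum()>5 and rect(w,m,'blue wrist')
m=(abs(x-.407)<.04)&(abs(y-.245)<.04)&(z>.085)&(z<.11); print(m.sum()); m.sum()>5 and rect(w,m,'pepper cap')
print([(np.round(r['point'],3).tolist(),round(r['conf'],2)) for r in models.spot_point('pepper_jar','wrist')])
E
```

```text
t 6.33 at [403.3 244.  196.8] yaw 0.1
(407, 245, 60, 0) -> [  1.3   3.7 136.8] [0.  0.1 0.1]
0
[([0.418, -0.116, -0.0], 0.71)]
728
blue wrist 728 mid [520. 320.] size [72. 16.] ang 86.9 pca long axis deg 86.6 mean [519.2 324.5  21.2] z5/50/95 [14.8 21.3 24.6]
2184
pepper cap 2184 mid [406. 246.] size [45. 46.] ang 0.3 pca long axis deg 90.9 mean [406.5 248.   97. ] z5/50/95 [91.4 97.6 98.8]
[([0.41, 0.247, 0.001], 0.81)]
```

View pics/w4.png

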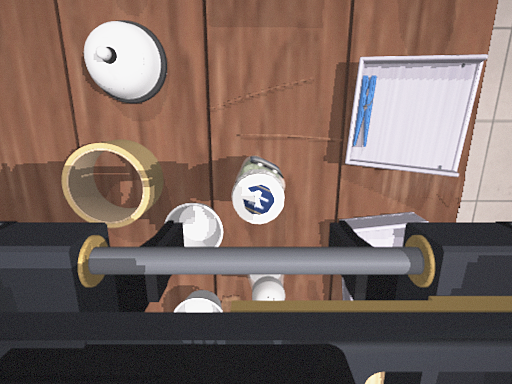

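The blue clip rests at the lip at (365,110), with its middle at x=520. The pepper cap is at (258,195), centred on (406,246) and 98 mm high. Next I grip the pepper.

Emit:
jog_arm([
  [1,0,30,0,0,0,0],
  [1,0,65,0,0,0,0],
  [1,0,100,0,0,0,0],
  [1,0,122,0,0,0,0],
  [1,0,135,0,0,0,0],
  [1,0,140,0,0,0,0],
  [1,0,140,0,0,0,0],
  [1,0,140,0,0,0,0.3],
  [1,0,140,0,0,0,0.42],
  [1,0,140,0,0,0,0.48],
  [1,0,140,0,0,0,1],
  [1,0,140,0,0,0,1],
], force=20)

```text
time: 7.53
eef_pos: [0.4058, 0.2459, 0.0573]
tool_rot: [[-0.001, 1.0, 0.001], [1.0, 0.001, -0.003], [-0.003, 0.001, -1.0]]
wrist_force: [-0.3, -0.1, -0.6]
width: 0.0613
gripper_force: 0.0
```

Emit:
jog_arm([
  [0,0,0,0,0,0,1],
  [0,0,0,0,0,0,1],
  [0,0,0,0,0,0,1],
  [0,0,-3,0,0,0,1],
  [0,0,-10,0,0,0,1],
  [0,0,-22,0,0,0,1],
  [0,0,-38,0,0,0,1],
  [0,0,-52,0,0,0,1],
  [0,0,-60,0,0,0,1],
  [0,0,-60,0,0,0,1],
])

```text
time: 8.37
eef_pos: [0.4064, 0.2466, 0.1185]
tool_rot: [[-0.001, 1.0, 0.002], [1.0, 0.001, -0.001], [-0.001, 0.002, -1.0]]
wrist_force: [0.5, 0.3, -1.3]
width: 0.0508
gripper_force: 20.0
```

```bash
python3 - <<'E'
from h import *
w,p=wrist(); x,y,z=np.moveaxis(w,-1,0); o=readout.get_obs(); print(o['width'],o['gripper_force'])
e=o['eef_pos'];m=(abs(x-e[0])<.03)&(abs(y-e[1])<.05)&(z>.12)&(z<.2);rect(w,m&(z>.15),'pepper cap')
go((557,155,120,6.3),(557,155,66,6.3)) 
E
```

```text
0.050884954441211286 20.027467780560073
pepper cap 13638 mid [406. 262.] size [44. 60.] ang 90.0 pca long axis deg 179.0 mean [408.3 268.6 180.4] z5/50/95 [158.  185.9 198.4]
t 8.42 at [405.8 246.2 117.3] yaw 0.1
(557, 155, 120, 6.3) -> [-91.3 151.1  -2.3] [ 0.1  0.1 -6.2]
(557, 155, 66, 6.3) -> [ 0.  0. 54.] [0. 0. 0.]
```

Emit:
jog_arm([
  [-5,8,-2,0,0,0,1],
  [-18,28,-3,0,0,-1,1],
  [-35,55,-3,0,0,-2,1],
  [-52,85,-3,0,0,-4,1],
  [-68,112,-3,0,0,-5,1],
  [-80,135,-3,0,0,-6,1],
  [-88,147,-3,0,0,-6,1],
  [-91,151,-3,0,0,-6,1],
  [-91,151,-3,0,0,-6,1],
  [-91,151,0,0,0,-6,1],
  [-91,151,8,0,0,-6,1],
  [-91,151,15,0,0,-6,1],
])

```text
time: 9.42
eef_pos: [0.5553, 0.1561, 0.101]
tool_rot: [[-0.107, 0.994, -0.001], [0.994, 0.107, -0.003], [-0.003, -0.001, -1.0]]
wrist_force: [-0.1, 1.1, -1.8]
width: 0.0506
gripper_force: 20.0
```

```bash
python3 - <<'E'
from h import *
o=readout.get_obs(); print(o['width'])
P=imaging.camera_params('scene');p,d=imaging.grab_frame('scene'); w=cloud(d,P); cv2.imwrite('pics/s5.png',cv2.resize(p[100:260,150:380,::-1],None,fx=3,fy=3))
go((557,155,66,6.3))
E
```

```text
0.05062900576502458
t 9.47 at [554.3 155.7  99.3] yaw 6.2
(557, 155, 66, 6.3) -> [-0.9  2.7 33.3] [-0.2  0.2 -0.1]
```

View pics/s5.png

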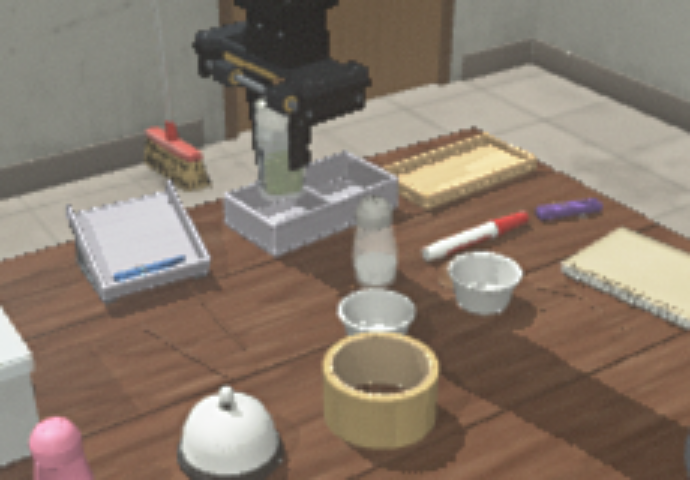

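The pepper hangs upright over the near bay at (285,165), and the blue clip lies at the rack's lip. I lower the pepper and release it.

Emit:
jog_arm([
  [0,1,8,0,0,0,1],
  [0,2,17,0,0,0,1],
  [0,2,25,0,0,0,1],
  [0,2,30,0,0,0,1],
  [0,2,33,0,0,0,1],
  [0,2,35,0,0,0,1],
  [0,2,35,0,0,0,1],
  [0,2,35,0,0,0,1],
])

```text
time: 10.13
eef_pos: [0.5587, 0.155, 0.067]
tool_rot: [[-0.105, 0.994, 0.0], [0.994, 0.105, -0.004], [-0.004, -0.0, -1.0]]
wrist_force: [0.4, -0.8, -1.2]
width: 0.0506
gripper_force: 20.0
```

Emit:
jog_arm([
  [0,0,0,0,0,0,0.35],
  [0,0,0,0,0,0,0.25],
  [0,0,0,0,0,0,0.2],
  [0,0,0,0,0,0,0.2],
  [0,0,0,0,0,0,0.2],
  [0,0,-15,0,0,0,0.2],
  [0,0,-45,0,0,0,0.15],
  [0,0,-80,0,0,0,0.1],
  [0,0,-115,0,0,0,0],
  [0,0,-133,0,0,0,0],
  [0,0,-133,0,0,0,0],
  [0,0,-133,0,0,0,0],
])

```text
time: 11.13
eef_pos: [0.5592, 0.1556, 0.2012]
tool_rot: [[-0.105, 0.994, 0.002], [0.994, 0.105, -0.002], [-0.003, 0.002, -1.0]]
wrist_force: [0.3, 0.2, 0.1]
width: 0.086
gripper_force: 0.0
```

```bash
python3 - <<'E'
from h import *
w,p=wrist('w6'); x,y,z=np.moveaxis(w,-1,0)
rect(w,(abs(x-.557)<.04)&(abs(y-.155)<.045)&(z>.085)&(z<.15),'pepper cap')
go((416,134,200,0),(416,134,58,0))
print([(np.round(r['point'],3).tolist(),round(r['conf'],2)) for r in models.spot_point('pepper_jar','wrist')])
E
```

```text
pepper cap 2225 mid [558. 156.] size [46. 46.] ang 37.3 pca long axis deg 96.0 mean [557.4 157.5 100.8] z5/50/95 [ 92.3 101.5 102.8]
t 11.18 at [558.2 155.5 199.6] yaw 6.1
(416, 134, 200, 0) -> [  -6.3 -143.7   -0.3] [-0.   0.2  6.1]
(416, 134, 58, 0) -> [  0.   0. 142.] [0. 0. 0.]
[([0.557, 0.158, 0.003], 0.88)]
```

The pepper stands in its bay, with its cap at (558,156) and top at 102 mm (98 plus the 4 mm floor). Next is the salt.

Emit:
jog_arm([
  [-1,-30,0,0,0,0,0],
  [-3,-65,0,0,0,3,0],
  [-5,-100,0,0,0,6,0],
  [-6,-130,0,0,0,6,0],
  [-6,-143,0,0,0,6,0],
  [-6,-143,0,0,0,6,0],
  [-6,-143,0,0,0,6,0],
])

```text
time: 11.82
eef_pos: [0.4163, 0.1344, 0.1991]
tool_rot: [[-0.002, 1.0, -0.001], [1.0, 0.002, -0.004], [-0.004, -0.001, -1.0]]
wrist_force: [-0.0, -0.0, -0.3]
width: 0.0868
gripper_force: 0.0
```

```bash
python3 - <<'E'
from h import *
w,p=wrist('w7'); x,y,z=np.moveaxis(w,-1,0)
b=(abs(x-.416)<.04)&(abs(y-.134)<.04)&(z<.12)
rect(w,b&(z>.075),'cap');rect(w,b&(z>.02),'all'); rect(w,b&(z>.086),'top')
print([(np.round(r['point'],3).tolist(),round(r['conf'],2)) for r in models.spot_point('salt_shaker','wrist')])
go((416,133,58,0))
E
```

```text
cap 1028 mid [417. 137.] size [34. 33.] ang 1.6 pca long axis deg 7.4 mean [417.5 138.7  84.7] z5/50/95 [77.9 86.  88.9]
all 1469 mid [417. 138.] size [36. 41.] ang 64.2 pca long axis deg 177.2 mean [416.6 141.6  73.4] z5/50/95 [35.4 82.8 88.8]
top 513 mid [418. 136.] size [24. 24.] ang 27.5 pca long axis deg 140.0 mean [417.5 136.8  87.7] z5/50/95 [86.2 87.7 89.2]
[([0.414, 0.129, 0.002], 0.66)]
t 11.92 at [417.5 134.4 199.4] yaw 0.0
(416, 133, 58, 0) -> [ -0.7  -1.4 141.4] [-0.   0.3  0. ]
```

Emit:
jog_arm([
  [1,0,30,0,0,0,0],
  [1,0,65,0,0,0,0],
  [1,0,100,0,0,0,0],
  [1,0,124,0,0,0,0],
  [1,0,137,0,0,0,0],
  [1,0,142,0,0,0,0],
  [1,0,142,0,0,0,0],
  [1,0,142,0,0,0,0.3],
  [1,0,142,0,0,0,0.42],
  [1,0,142,0,0,0,0.48],
  [1,0,142,0,0,0,1],
  [1,0,142,0,0,0,1],
])

```text
time: 12.92
eef_pos: [0.4174, 0.1352, 0.0586]
tool_rot: [[-0.001, 1.0, 0.001], [1.0, 0.001, -0.003], [-0.003, 0.001, -1.0]]
wrist_force: [0.3, -0.2, -1.3]
width: 0.0617
gripper_force: 0.0
```

Emit:
jog_arm([
  [0,0,0,0,0,0,1],
  [0,0,0,0,0,0,1],
  [0,0,0,0,0,0,1],
  [0,0,0,0,0,0,1],
  [0,0,-3,0,0,0,1],
  [0,0,-10,0,0,0,1],
  [0,0,-22,0,0,0,1],
  [0,0,-38,0,0,0,1],
  [0,0,-52,0,0,0,1],
  [0,0,-60,0,0,0,1],
  [0,0,-60,0,0,0,1],
])

```text
time: 13.83
eef_pos: [0.4182, 0.1357, 0.12]
tool_rot: [[-0.001, 1.0, 0.003], [1.0, 0.001, -0.002], [-0.002, 0.003, -1.0]]
wrist_force: [0.2, -0.2, -1.8]
width: 0.0381
gripper_force: 19.7
```

```bash
python3 - <<'E'
from h import *
o=readout.get_obs(); print(o['width'],o['gripper_force'],o['wrist_force'])
p,d=imaging.grab_frame('scene'); cv2.imwrite('pics/s8.png',cv2.resize(p[100:260,150:380,::-1],None,fx=3,fy=3))
go((566,73,118,6.3),(566,73,62,6.3)) 
E
```

```text
0.038146746002104805 19.687124908086844 [ 0.20438342 -0.24290961 -1.79139087]
t 13.88 at [417.5 135.4 118.7] yaw 0.1
(566, 73, 118, 6.3) -> [-62.6 148.5   1.1] [ 0.1  0.1 -6.2]
(566, 73, 62, 6.3) -> [ 0.  0. 56.] [0. 0. 0.]
```

View pics/s8.png

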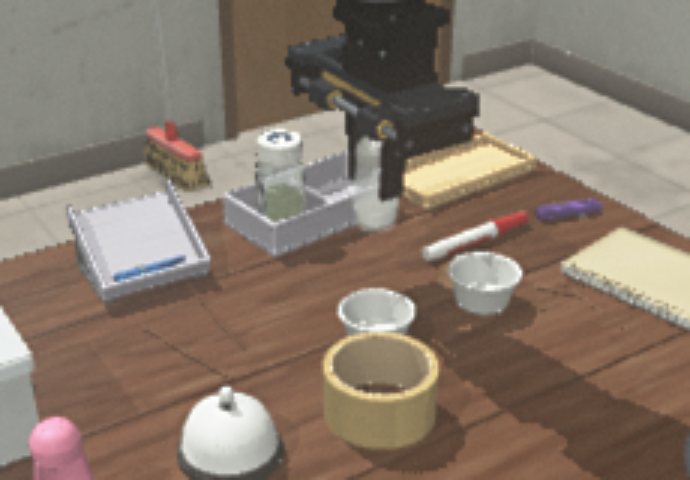

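The salt is held upright at (375,190) and the pepper stands in its bay at (280,175). I carry the salt over.

Emit:
jog_arm([
  [-3,8,-2,0,0,0,1],
  [-12,28,-3,0,0,-1,1],
  [-24,56,-3,0,0,-2,1],
  [-36,86,-3,0,0,-4,1],
  [-47,112,-3,0,0,-5,1],
  [-56,135,-3,0,0,-6,1],
  [-61,146,-3,0,0,-6,1],
  [-62,149,-3,0,0,-6,1],
  [-62,149,-3,0,0,-6,1],
  [-62,149,2,0,0,-6,1],
  [-62,149,10,0,0,-6,1],
  [-62,149,18,0,0,-6,1],
])

```text
time: 14.88
eef_pos: [0.5649, 0.0742, 0.0994]
tool_rot: [[-0.107, 0.994, -0.001], [0.994, 0.107, -0.003], [-0.003, -0.001, -1.0]]
wrist_force: [-0.3, 0.2, -1.4]
width: 0.038
gripper_force: 19.7
```

Emit:
jog_arm([
  [0,0,8,0,0,0,1],
  [0,0,17,0,0,0,1],
  [0,0,25,0,0,0,1],
  [0,0,31,0,0,0,1],
  [0,0,35,0,0,0,1],
  [0,0,36,0,0,0,1],
  [0,0,36,0,0,0,1],
  [0,0,36,0,0,0,1],
])

```text
time: 15.55
eef_pos: [0.5663, 0.073, 0.0644]
tool_rot: [[-0.105, 0.994, 0.0], [0.994, 0.105, -0.004], [-0.004, -0.0, -1.0]]
wrist_force: [1.0, 0.5, -0.2]
width: 0.0383
gripper_force: 19.7
```

```bash
python3 - <<'E'
from h import *
o=readout.get_obs(); print(o['width'],o['wrist_force']); go((566,73,62,6.3))
E
```

```text
0.03833219850719186 [ 0.95119988  0.52918918 -0.23787028]
t 15.55 at [566.3  73.   64.4] yaw 6.0
(566, 73, 62, 6.3) -> [ 0.  -0.3  2.4] [-0.   0.2 -0.3]
```

Emit:
jog_arm([
  [0,0,1,0,0,0,1],
  [0,0,1,0,0,0,0.5],
  [0,0,1,0,0,0,0.35],
  [0,0,1,0,0,0,0.25],
  [0,0,1,0,0,0,0.2],
  [0,0,1,0,0,0,0.2],
  [0,0,1,0,0,0,0.2],
  [0,0,-15,0,0,0,0.2],
  [0,0,-45,0,0,0,0.15],
  [0,0,-80,0,0,0,0.1],
  [0,0,-115,0,0,0,0],
  [0,0,-135,0,0,0,0],
])

```text
time: 16.55
eef_pos: [0.5675, 0.0735, 0.2033]
tool_rot: [[-0.105, 0.994, 0.005], [0.994, 0.105, -0.002], [-0.003, 0.004, -1.0]]
wrist_force: [0.6, 0.7, 0.5]
width: 0.083
gripper_force: 0.0
```

```bash
python3 - <<'E'
from h import *
w,p=wrist(); x,y,z=np.moveaxis(w,-1,0)
b=(abs(x-.566)<.04)&(abs(y-.073)<.04)&(z<.12)
rect(w,b&(z>.08),'salt cap');rect(w,b&(z>.089),'salt top')
go((422,4,140,2.5),(422,4,24,2.5))
E
```

```text
salt cap 1015 mid [566.  74.] size [34. 33.] ang 23.9 pca long axis deg 8.4 mean [566.   76.3  88.8] z5/50/95 [82.2 90.  93. ]
salt top 588 mid [566.  74.] size [26. 25.] ang 5.5 pca long axis deg 18.2 mean [566.1  74.7  91.5] z5/50/95 [89.3 91.5 93.4]
t 16.6 at [569.3  73.8 206.4] yaw 6.0
(422, 4, 140, 2.5) -> [ -53.9 -154.4   65. ] [0.5 0.1 3.5]
(422, 4, 24, 2.5) -> [  0.   0. 116.] [0. 0. 0.]
```

The salt stands in the other bay, with its cap at (566,74) and top at about 94 mm. Next is the pen.

Emit:
jog_arm([
  [-10,-30,0,0,0,0,0],
  [-22,-65,0,0,0,2,0],
  [-35,-100,0,0,0,4,0],
  [-48,-135,20,0,0,4,0],
  [-54,-152,45,0,0,4,0],
  [-54,-152,60,0,0,4,0],
  [-54,-152,60,0,0,4,0],
  [-54,-152,60,0,0,4,0],
])

```text
time: 17.27
eef_pos: [0.4203, 0.0036, 0.1394]
tool_rot: [[-0.036, 0.999, -0.001], [0.999, 0.036, -0.004], [-0.004, -0.001, -1.0]]
wrist_force: [0.6, -0.3, -0.7]
width: 0.087
gripper_force: 0.0
```

```bash
python3 - <<'E'
from h import *
w,p=wrist('w9'); x,y,z=np.moveaxis(w,-1,0)
b=(abs(x-.422)<.05)&(abs(y-.004)<.09)&(z<.03)
rect(w,b&(z>.007),'pen')
print([(np.round(r['point'],3).tolist(),round(r['conf'],2)) for r in models.spot_point('marker_pen','wrist')])
go((422,4,24,2.5))
E
```

```text
pen 1967 mid [422.  -8.] size [ 15. 157.] ang 2.6 pca long axis deg 92.8 mean [421.5  11.7  13.5] z5/50/95 [ 9.7 13.9 15.8]
[([0.426, 0.005, 0.007], 0.84)]
t 17.37 at [421.9   3.9 140.6] yaw 2.1
(422, 4, 24, 2.5) -> [ 5.000e-01 -1.000e-01  1.166e+02] [ 0.1  0.2 -0.4]
```

View pics/w9.png

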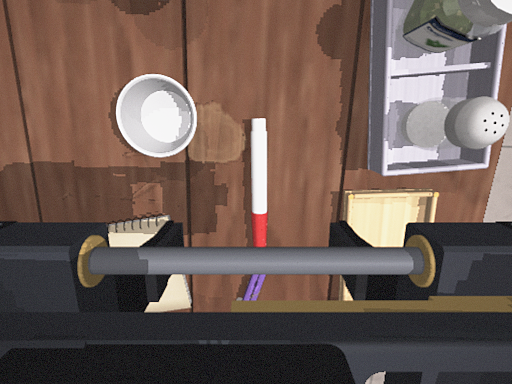

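The pen lies at (260,185) between the jaws, centred on (422,4), and the salt stands in its bay at (455,125). I grip the pen.

Emit:
jog_arm([
  [0,0,35,0,0,0,0.3],
  [0,0,70,0,0,0,0.4],
  [0,0,98,0,0,0,0.4],
  [0,0,112,0,0,0,0.4],
  [0,0,118,0,0,0,0.4],
  [0,0,118,0,0,0,0.5],
  [0,0,118,0,0,0,0.6],
  [0,0,118,0,0,0,1],
  [0,0,118,0,0,0,1],
  [0,0,118,0,0,0,1],
  [0,0,118,0,0,0,1],
  [0,0,118,0,0,0,1],
], force=15)

```text
time: 18.37
eef_pos: [0.4209, 0.0033, 0.0219]
tool_rot: [[-0.036, 0.999, 0.001], [0.999, 0.036, -0.003], [-0.003, 0.001, -1.0]]
wrist_force: [1.4, -0.4, 2.8]
width: 0.015
gripper_force: 15.2
```

Emit:
jog_arm([
  [0,0,0,0,0,0,1],
  [0,0,0,0,0,0,1],
  [0,0,0,0,0,0,1],
  [0,0,-20,0,0,0,1],
  [0,0,-45,0,0,0,1],
  [0,0,-68,0,0,0,1],
  [0,0,-78,0,0,0,1],
  [0,0,-78,0,0,0,1],
])

```text
time: 19.03
eef_pos: [0.4222, 0.0038, 0.1012]
tool_rot: [[-0.036, 0.999, 0.004], [0.999, 0.036, -0.002], [-0.002, 0.004, -1.0]]
wrist_force: [0.5, -0.2, -0.1]
width: 0.0148
gripper_force: 15.0
```

```bash
python3 - <<'E'
from h import *
o=readout.get_obs(); print(o['width'],o['gripper_force'])
w,p=wrist(); x,y,z=np.moveaxis(w,-1,0); e=o['eef_pos']
b=(abs(x-e[0])<.04)&(abs(y-e[1]-.05)<.045)&(z<.11)&(z>.05); rect(w,b,'pen visible part (far end y=%.0f expected)'%(e[1]*1000+67))
go((555,-77,100,3.5),(555,-77,29,3.5))
E
```

```text
0.014818159975308292 14.995749150837412
pen visible part (far end y=71 expected) 3798 mid [425.  39.] size [63. 35.] ang 80.8 pca long axis deg 92.2 mean [420.   35.8  93.9] z5/50/95 [ 88.7  93.5 104.9]
t 19.08 at [421.    3.7  99.7] yaw 2.1
(555, -77, 100, 3.5) -> [-85.5 131.    0.2] [ 0.1  0.2 -1.4]
(555, -77, 29, 3.5) -> [ 0.  0. 71.] [0. 0. 0.]
```

Emit:
jog_arm([
  [-18,15,0,0,0,0,1],
  [-40,45,0,0,0,0,1],
  [-62,80,0,0,0,-1.5,1],
  [-80,112,0,0,0,-1.5,1],
  [-86,131,0,0,0,-1.5,1],
  [-86,131,10,0,0,-1.5,1],
  [-86,131,32,0,0,-1.5,1],
  [-86,131,52,0,0,-1.5,1],
  [-86,131,65,0,0,-1.5,1],
  [-86,131,71,0,0,-1.5,1],
  [-86,131,71,0,0,-1.5,1],
  [-86,131,71,0,0,-1.5,1],
])

```text
time: 20.08
eef_pos: [0.5537, -0.078, 0.0279]
tool_rot: [[-0.062, 0.998, -0.002], [0.998, 0.062, -0.004], [-0.004, -0.002, -1.0]]
wrist_force: [0.3, 1.2, 0.4]
width: 0.0153
gripper_force: 15.0
```

```bash
python3 - <<'E'
from h import *
o=readout.get_obs(); print(o['width'],o['wrist_force'])
go((555,-77,28,3.5))
p,d=imaging.grab_frame('scene'); cv2.imwrite('pics/s10.png',cv2.resize(p[100:260,200:430,::-1],None,fx=3,fy=3))
E
```

```text
0.015307617016813851 [0.25167442 1.16305964 0.36537811]
t 20.08 at [553.7 -78.   27.9] yaw 3.5
(555, -77, 28, 3.5) -> [ 0.9  1.4 -0.1] [-0.1  0.2  0. ]
```

View pics/s10.png

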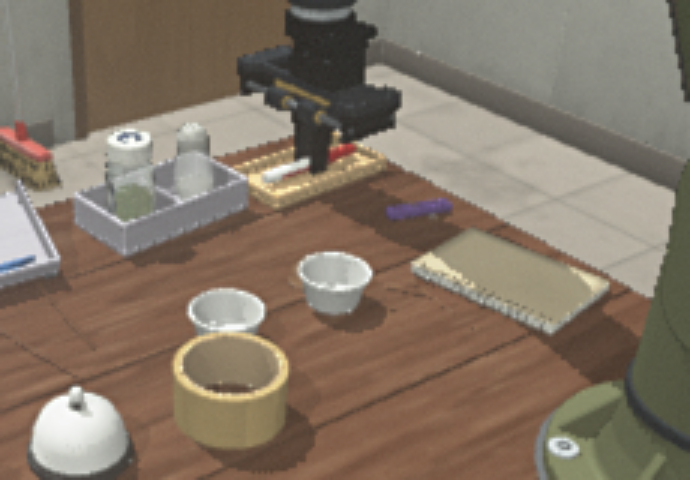

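The pen is in the tray at (310,162). I release it with a small opening and go to the purple clip.

Emit:
jog_arm([
  [0,0,0,0,0,0,0.75],
  [0,0,0,0,0,0,0.7],
  [0,0,0,0,0,0,0.7],
  [0,0,0,0,0,0,0.7],
  [0,0,0,0,0,0,0.7],
  [0,0,-8,0,0,0,0.7],
  [0,0,-25,0,0,0,0.7],
  [0,0,-60,0,0,0,0.6],
  [0,0,-95,0,0,0,0.4],
  [0,0,-112,0,0,0,0.2],
  [0,0,-112,0,0,0,0],
  [0,0,-112,0,0,0,0],
])

```text
time: 21.13
eef_pos: [0.5553, -0.0777, 0.1422]
tool_rot: [[-0.062, 0.998, 0.003], [0.998, 0.062, -0.003], [-0.003, 0.003, -1.0]]
wrist_force: [-0.2, -0.3, -0.6]
width: 0.0518
gripper_force: 0.0
```

```bash
python3 - <<'E'
from h import *
w,p=wrist(); x,y,z=np.moveaxis(w,-1,0)
rect(w,(abs(x-.555)<.03)&(abs(y+.077)<.075)&(z<.04)&(z>.012),'pen in tray')
print([(np.round(r['point'],3).tolist(),round(r['conf'],2)) for r in models.spot_point('marker_pen','wrist')])
go((418,-114,140,-17))
E
```

```text
pen in tray 1971 mid [553. -73.] size [ 16. 125.] ang 3.8 pca long axis deg 93.4 mean [552.8 -68.9  18.6] z5/50/95 [14.9 19.  20.7]
[([0.558, -0.08, 0.008], 0.59)]
t 21.23 at [553.7 -77.5 139.9] yaw 3.6
(418, -114, 140, -17) -> [ -28.1 -137.7    0.2] [-0.1  0.2 20.6]
```

Emit:
jog_arm([
  [-7,-35,0,0,0,5,0],
  [-14,-70,0,0,0,11,0],
  [-22,-105,0,0,0,17,0],
  [-27,-130,0,0,0,20.5,0],
  [-28,-138,0,0,0,20.5,0],
  [-28,-138,0,0,0,20.5,0],
  [-28,-138,0,0,0,20.5,0],
])

```text
time: 21.82
eef_pos: [0.4189, -0.1136, 0.1406]
tool_rot: [[0.29, 0.957, 0.0], [0.957, -0.29, -0.003], [-0.003, 0.001, -1.0]]
wrist_force: [-0.0, 0.7, 0.4]
width: 0.087
gripper_force: 0.0
```

```bash
python3 - <<'E'
from h import *
w,p=wrist('w11'); x,y,z=np.moveaxis(w,-1,0); q=p.astype(int)
b=(abs(x-.418)<.05)&(abs(y+.114)<.06)&(z<.03)&(q[...,2]>q[...,1]+30); rect(w,b,'purple')
print([(np.round(r['point'],3).tolist(),round(r['conf'],2)) for r in models.spot_point('clip_1','wrist')])
go((418,-114,22,-17))
E
```

```text
purple 799 mid [ 416. -119.] size [77. 13.] ang 73.5 pca long axis deg 74.0 mean [ 418.4 -112.4    8.8] z5/50/95 [-2.3 10.3 11.5]
[([0.414, -0.113, 0.002], 0.89)]
t 21.92 at [ 419.7 -113.8  140.9] yaw -16.9
(418, -114, 22, -17) -> [ -0.2  -1.7 118.9] [0.1 0.3 0.1]
```

View pics/w11.png

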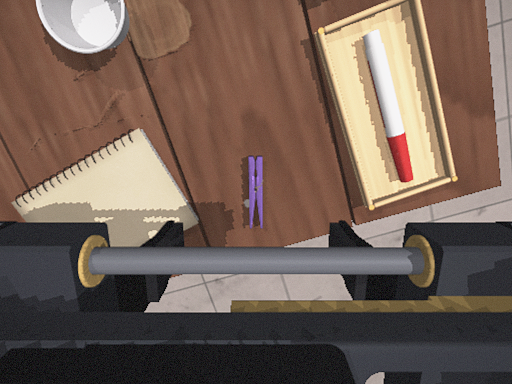

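The purple clip is at (256,190), centred between the jaws, and the pen lies flat in the tray at (388,105). I grip the clip with the jaws part-closed to clear the notepad.

Emit:
jog_arm([
  [0,-1,20,0,0,0,0.5],
  [0,-1,50,0,0,0,0.5],
  [0,-1,80,0,0,0,0.5],
  [0,-1,100,0,0,0,0.5],
  [0,-1,113,0,0,0,0.5],
  [0,-1,118,0,0,0,0.5],
  [0,-1,118,0,0,0,0.6],
  [0,-1,118,0,0,0,1],
  [0,-1,118,0,0,0,1],
  [0,-1,118,0,0,0,1],
  [0,-1,118,0,0,0,1],
  [0,-1,118,0,0,0,1],
])

```text
time: 22.92
eef_pos: [0.4181, -0.1142, 0.0235]
tool_rot: [[0.291, 0.957, 0.001], [0.957, -0.291, -0.003], [-0.003, 0.002, -1.0]]
wrist_force: [-0.1, 0.1, 0.8]
width: 0.0151
gripper_force: 0.4
```

Emit:
jog_arm([
  [0,0,0,0,0,0,1],
  [0,0,0,0,0,0,1],
  [0,0,0,0,0,0,1],
  [0,0,-20,0,0,0,1],
  [0,0,-50,0,0,0,1],
  [0,0,-85,0,0,0,1],
  [0,0,-120,0,0,0,1],
  [0,0,-155,0,0,0,1],
  [0,0,-178,0,0,0,1],
  [0,0,-178,0,0,0,1],
  [0,0,-178,0,0,0,1],
])

```text
time: 23.83
eef_pos: [0.4183, -0.1136, 0.2018]
tool_rot: [[0.291, 0.957, 0.003], [0.957, -0.291, -0.003], [-0.002, 0.003, -1.0]]
wrist_force: [-0.6, -0.4, -0.0]
width: 0.0148
gripper_force: 15.0
```

```bash
python3 - <<'E'
from h import *
o=readout.get_obs(); print(o['width'],o['gripper_force'])
w,p=wrist(); x,y,z=np.moveaxis(w,-1,0); q=p.astype(int)
b=(q[...,2]>q[...,1]+30)&(abs(x-.418)<.06)&(abs(y+.114)<.08)&(z>.1); rect(w,b,'purple held')
go((563,318,200,-3.5),(563,318,110,-3.5,-25),(563,318,62,-3.5,-25))
E
```

```text
0.014841338733167304 14.984916597604752
purple held 1410 mid [ 417. -116.] size [73. 12.] ang 73.5 pca long axis deg 73.7 mean [ 420.6 -103.9  188.7] z5/50/95 [187.5 188.9 189.9]
t 23.88 at [ 417.3 -113.5  200.5] yaw -16.9
(563, 318, 200, -3.5) -> [455.3  13.6  -0.9] [  0.    0.2 -13.4]
(563, 318, 110, -3.5, -25) -> [ 0.  0. 90.] [-25.  -0.  -0.]
(563, 318, 62, -3.5, -25) -> [  0.  -20.3  43.5] [0. 0. 0.]
```

Emit:
jog_arm([
  [25,1,0,0,0,0,1],
  [62,2,0,0,0,-1,1],
  [100,3,0,0,0,-2,1],
  [138,4,0,0,0,-3,1],
  [176,5,0,0,0,-5,1],
  [214,6,0,0,0,-7,1],
  [252,8,0,0,0,-9,1],
  [290,9,0,0,0,-11,1],
  [328,10,0,0,0,-13.5,1],
  [366,11,0,0,0,-13.5,1],
  [404,12,0,0,0,-13.5,1],
  [440,14,0,0,0,-13.5,1],
])

```text
time: 24.88
eef_pos: [0.5584, 0.3047, 0.1962]
tool_rot: [[0.06, 0.998, -0.004], [0.998, -0.06, -0.006], [-0.006, -0.004, -1.0]]
wrist_force: [1.1, -0.1, 0.3]
width: 0.0145
gripper_force: 15.0
```

```bash
python3 - <<'E'
from h import *
go((563,318,200,-3.5),(563,318,110,-3.5,-25),(563,318,62,-3.5,-25)); print(readout.get_obs()['width'])
E
```

```text
t 24.88 at [558.4 304.7 196.2] yaw -3.4
(563, 318, 200, -3.5) -> [13.5  3.8 -3.9] [-0.2  0.4  0.1]
(563, 318, 110, -3.5, -25) -> [ 0.  0. 90.] [-25.  -0.  -0.]
(563, 318, 62, -3.5, -25) -> [  0.  -20.3  43.5] [0. 0. 0.]
0.014518618575136333
```

Emit:
jog_arm([
  [10,3,15,0,0,0,1],
  [14,3,40,-6,0,0,1],
  [14,3,65,-12,0,0,1],
  [14,3,80,-18,0,0,1],
  [14,3,90,-25,0,0,1],
  [14,3,100,-25,0,0,1],
  [14,3,115,-25,0,0,1],
  [14,3,128,-25,0,0,1],
  [14,3,134,-25,0,0,1],
  [14,3,137,-25,0,0,1],
  [14,3,137,-25,0,0,1],
  [14,3,137,-25,0,0,1],
])

```text
time: 25.88
eef_pos: [0.564, 0.3161, 0.0626]
tool_rot: [[0.061, 0.905, 0.422], [0.998, -0.054, -0.029], [-0.004, 0.423, -0.906]]
wrist_force: [0.9, -0.2, -0.1]
width: 0.0149
gripper_force: 15.0
```

```bash
python3 - <<'E'
from h import *
go((563,318,62,-3.5,-25)); o=readout.get_obs();print(o['width'],o['wrist_force'])
E
```

```text
t 25.88 at [564.  316.1  62.6] yaw -3.4
(563, 318, 62, -3.5, -25) -> [ 1.9 -1.3  0. ] [0.  0.2 0.1]
0.014898200767181343 [ 0.86850429 -0.16336503 -0.05313761]
```

Emit:
jog_arm([
  [0,0,0,0,0,0,0.65],
  [0,0,0,0,0,0,0.65],
  [0,0,0,0,0,0,0.65],
  [0,0,0,0,0,0,0.65],
  [0,0,-10,0,0,0,0.65],
  [0,0,-25,0,0,0,0.65],
  [0,0,-60,0,0,0,0.6],
  [0,0,-100,0,0,0,0.5],
  [0,0,-100,7,0,0,0],
  [0,0,-100,14,0,0,0],
  [0,0,-100,21,0,0,0],
  [0,0,-100,25,0,0,0],
])

```text
time: 26.88
eef_pos: [0.5225, 0.32, 0.156]
tool_rot: [[0.06, 0.998, -0.002], [0.998, -0.06, 0.001], [0.001, -0.002, -1.0]]
wrist_force: [1.0, -0.3, 0.7]
width: 0.0602
gripper_force: 0.0
```

Emit:
jog_arm([
  [-15,-20,-40,0,0,0,0],
  [-35,-50,-70,0,0,-3.5,0],
  [-55,-80,-90,0,0,-3.5,0],
  [-83,-100,-90,0,0,-3.5,0],
  [-83,-105,-90,0,0,-3.5,0],
  [-83,-105,-90,0,0,-3.5,0],
  [-83,-105,-90,0,0,-3.5,0],
])

```text
time: 27.47
eef_pos: [0.411, 0.2436, 0.244]
tool_rot: [[-0.002, 1.0, 0.001], [1.0, 0.002, -0.001], [-0.001, 0.001, -1.0]]
wrist_force: [-0.5, -0.0, -0.3]
width: 0.087
gripper_force: 0.0
```

```bash
python3 - <<'E'
from h import *
w,p=wrist(); x,y,z=np.moveaxis(w,-1,0); q=p.astype(int); R=(x>.49)&(x<.63)&(abs(y-.32)<.06)&(z>0)
for n,m in (('blue',(q[...,2]>q[...,0]+60)),('purple',(q[...,2]>q[...,1]+50)&(q[...,2]<q[...,0]+110)&(q[...,0]>q[...,1]+15))):
    m=m&R; print(n,m.sum()); m.sum()>5 and rect(w,m,n)
s,d=imaging.grab_frame('scene'); cv2.imwrite('pics/f.png',np.hstack([cv2.resize(p[20:220,260:500,::-1],(400,480)),cv2.resize(s[130:230,170:270,::-1],(400,480))]))
E
```

```text
blue 580
blue 580 mid [520. 318.] size [24. 76.] ang 3.8 pca long axis deg 87.2 mean [519.4 324.   21.1] z5/50/95 [15.5 21.3 24.7]
purple 526
purple 526 mid [534. 315.] size [72. 16.] ang 86.8 pca long axis deg 86.9 mean [532.8 319.9  27.4] z5/50/95 [21.4 27.8 31. ]
```

View pics/f.png

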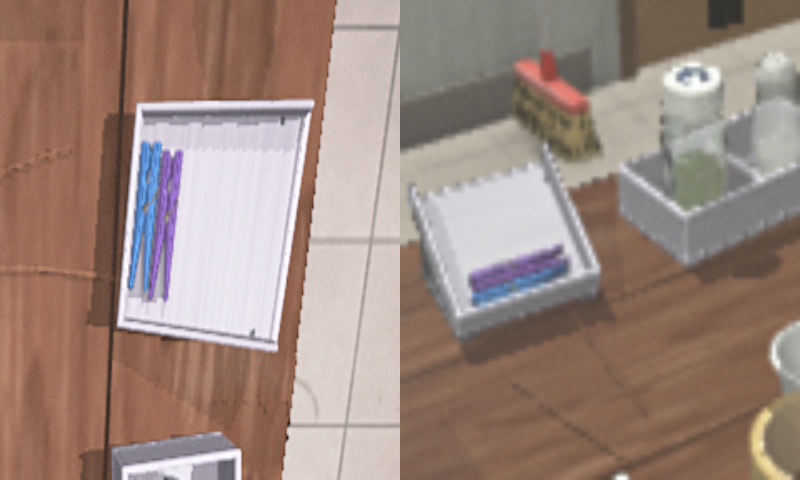

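The left half shows the blue clip at the lip (145,215) with the purple one right behind it (170,225). Both lie crosswise, at about -40 and -26 mm on the ramp. Both jars stand in the caddy and the gripper is clear, so I hand in the job.

```bash
python3 -c "
from cell import workorder; print(workorder.sign_off())"
```

```text
the job is handed in; nothing more can be done
None
```

The job is handed in: salt and pepper stand upright, one in each caddy bay, the marker lies flat in the pen tray, and both clips lie crosswise at the rack's low end, blue against the lip and purple right behind it; the sign-off returned no verdict.

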